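# Push the empty loaf tin through the wash-up box flap

### The job

One of the two small loaf tins on the cooling rack has been emptied. Set the empty tin on the steel shelf of the wash-up box and push it in through the orange swing flap, so that it drops inside and the flap swings shut behind it. Leave the tin that still holds its cake standing where it is.

Things in the scene. Friction and masses are not known exactly. Their poses are not given: they have to be found in the camera images.
- empty_tin_mid (a point): the empty loaf tin: an open-topped bright metal box, 100 mm long (its x axis), 56 mm wide (its y axis), 45 mm high, walls 3 mm, about 0.18 kg; seen from above its bare floor shows. It stands upright on the cooling rack (wire grid, top 20 mm above the table). This point is its centre, 22.5 mm above its underside
- cake_tin_mid (a point): the other loaf tin, same size and metal, but filled with a dark brown cake that rises 14 mm above the rim; it stands on the same rack with at least 45 mm of clear space between the two tins. This point is its centre, 22.5 mm above its underside
- dropbox_mouth (a point): wash-up box, fixed: black, clear top and back, 230 mm deep, 180 wide. Point: middle of the mouth's sill, level with the steel feed shelf (125 mm above table); x points inwards (push direction), z up. Shelf: flat from x -175 to -35 mm, 148 mm wide between 12 mm edges, then a 45 degree lip to x -10 and a sheer drop to the floor inside. Flap at x = 0. A tin whose rear end is pushed to x = -30 mm tips and drops in
- flap (a joint): the orange flap, 128 mm wide, 62 mm long, on a hinge along the upper edge of the mouth (mouth 65 mm high; lintel and box top reach 80 mm above the shelf, the frame out to x = -10 mm). 0 rad is shut, hanging upright; it grows as it swings inwards, to 1.5. A weak spring and its weight shut it; under 1 N opens it
There are look-alikes about, which are no part of the job. What is shaped like the part that bears empty_tin_mid but blue, red or yellow is not meant.

How it is judged:
On the way:
1. the empty tin is on the feed shelf before the flap (x of empty_tin_mid in the frame of dropbox_mouth between -0.19 and -0.02 m and y of empty_tin_mid in the frame of dropbox_mouth between -0.075 and 0.075 m and z of empty_tin_mid in the frame of dropbox_mouth between 0.01 and 0.045 m), for 0.1 s.
At the end, for the whole second after the job is handed in: The empty tin lies inside the wash-up box behind the flap, its centre more than 45 mm below the shelf's level; the flap hangs shut (within 0.15 rad); the cake-filled tin stands upright (within 0.2 rad) and within 30 mm of where it was (z of empty_tin_mid in the frame of dropbox_mouth below -0.045 m and x of empty_tin_mid in the frame of dropbox_mouth between 0 and 0.23 m and y of empty_tin_mid in the frame of dropbox_mouth between -0.09 and 0.09 m and value of joint flap below 0.15 rad and distance of cake_tin_mid from where it was at the start of the episode below 0.03 m and angle between cake_tin_mid's own z axis and vertical below 0.2 rad); the robot touches nothing.
It fails at once if the tin with the cake is moved more than 30 mm or tipped (distance of cake_tin_mid from where it was at the start of the episode above 0.03 m or angle between cake_tin_mid's own z axis and vertical above 0.35 rad).
It also fails if it takes over 64 s, if anything falls off the work surface, if the arm or the gripper's body presses on something with over 40 N, if the wrist force passes 120 N, or if a joint passes its speed limit or range.

### The arm

A 7-joint arm with a two-finger parallel gripper is mounted at the origin on the work surface. World frame = base frame: x ahead of the robot, y to its left, z up, the work surface at z = 0. Lengths are in m, angles in rad, forces in N, time in s.
With the tool pointing down it reaches from about 0.35 to 0.775 m from the base axis. Payload 3.1 kg.
Tool frame: the origin (TCP) lies on the centre line of the jaws, within the pads' length; the fingertips stand 22 mm ahead of it and the grasp point (between the pads) lies 3 mm ahead of it; z points along the fingers, x is the direction in which the jaws open and shut, and the axes are right-handed (so a half turn about z gives the same grasp; the last joint's range is limited). The gripper opens to 85 mm and grips with 20 to 120 N. Pads are 22 mm wide; open, the fingers measure 114 mm over their backs; the gripper's body (76 mm by 85 mm) begins 54 mm behind the grasp point. The pads swing forward as they close: fully open they stand 13 mm farther back than shut.
Start: joints at [1.161, 0.311, 0.014, 1.512, -0.004, 1.319, -0.027], TCP at [0.198, -0.513, 0.253] pointing down, gripper open.
Joint ranges: [-2.7, 2.7], [-0.3, 1.91], [-1.27, 1.3], [0.12, 2.57], [-1.44, 4.58], [0.2, 2.03], [-3.05, 3.05]. Speed limits (rad/s): [2.79, 2.79, 3.14, 3.14, 3.14, 3.14, 3.14].

### API

Orientations are given as a unit quaternion [w, x, y, z].
In Python, from station import * gives the robot as it stands.
- The arm moves only by the tool servo_tool, never from a script. Its arguments are lists of equal length, an entry for each row: "slide": the shift along the tool's x, y, z in cm, a list of three; "twist": the turn about the tool's z in rad. A call has 1 to 10 rows; each row shifts and turns the pose as measured when the row begins, along the tool's axes as they then stand; what a row does not reach is not made up. A row lasts 1/12 s, in which the tool goes at most 41.7 mm and 7.16 degrees, less where a joint would pass 70% of its speed; a pose out of reach is approached as far as the arm can. A call is refused whole if a number of a shift passes 4.17 or a number of a turn 0.125, either way. A call with a gripper value outside its range is refused whole. "fingers" is the closure in counts, from 0 (fully open) to 255 (shut), set as the call begins (left out, the last holds). The fingers move at their own pace and stop on an object; "force" is the grip in N (left out, the last holds). Time passes only in rows, so rows that do not move let the fingers close. It gives the time, the measured TCP pose, the force and the opening at its end, in the units of the state.
- state(): the state, without advancing time (a new reading comes with each control period).
- get_image(name): name is "scene" or "top"; returns a dict with "color" (420x560x3 uint8, red, green, blue), "camera_matrix" (3x3 intrinsics, pixels), "eye" and "orientation" of the camera in the world. Camera axes: x right, y down, z forward; pixel columns grow to the right and rows downward; lengths in m; the calibration is good to about 2 mm. A picture is of the moment at which its call begins. There is no depth.
- close_job(): hands the job in, once; it reports no verdict.
The state is a dict: "time": time; "q": joint angles; "qvel": joint speeds; "tau": joint torques, N m; "ee_pos": TCP position; "ee_rot": TCP orientation; "ft_force": force on the tool from outside, world axes, zero at the start; "torque": the same for the moment, N m; "finger_gap": finger opening in m.
Only numpy, scipy, OpenCV 4.12 (cv2) and the standard library are available. Lean on these libraries where they do the work, as an engineer would, in place of code of your own. Each camera call takes 0.05 s, during which the arm holds its last target. There are 200 camera calls.

## Working session

There is one attempt and no reset: what is moved stays moved. The work goes in short steps, Python scripts to look and compute and a tool call to move; the robot and the scene stay as the last step left them, time stands still between calls to the robot, and variables do not carry over. Pictures are saved under pics/ and viewed, about 8 in all and at most 12, crops included, and the job is handed in when it is done.

Besides the shell and the picture viewer there is one more tool, called after "Request:" as name(argument=value, ...) on one line, values as JSON. servo_tool: Moves the arm, as the interface text tells. Its arguments: {"type":"object","properties":{"slide":{"type":"array","items":{"type":"array","items":{"type":"number"}}},"twist":{"type":"array","items":{"type":"number"}},"fingers":{"type":"number"},"force":{"type":"number"}},"required":["slide","twist"]}

```bash
mkdir -p pics; ls; cat > h.py <<'E'
from station import *
import numpy as np, cv2
from scipy.spatial.transform import Rotation as R
def rot(q): return R.from_quat(np.r_[q[1:],q[0]]).as_matrix()
def cast(im,uv,z):
    d=rot(im["orientation"])@np.linalg.inv(im["camera_matrix"])@np.r_[uv,1.]
    e=np.array(im["eye"]); return e+d*(z-e[2])/d[2]
def proj(im,p):
    c=im["camera_matrix"]@(rot(im["orientation"]).T@(np.array(p)-im["eye"])); return c[:2]/c[2]
def save(im,n,box=None,s=1):
    a=im["color"][...,::-1]
    if box: a=a[box[1]:box[3],box[0]:box[2]]
    cv2.imwrite("pics/"+n,cv2.resize(a,None,fx=s,fy=s,interpolation=cv2.INTER_CUBIC))
E
python3 - <<'E'
from h import *
for n in("scene","top"):
    im=get_image(n); save(im,n+"0.png",s=1.4); print(n,im["eye"],im["orientation"],im["camera_matrix"])
print(state())
E
```

```text
pics
scene [ 1.22078289 -0.38061679  1.01506581] [-0.28980612  0.77210199  0.52989026 -0.19770493] [[526.65603103   0.         279.28353596]
 [  0.         526.65603103 221.76190658]
 [  0.           0.           1.        ]]
top [ 0.29559923 -0.08558773  1.07497562] [ 0.07425705 -0.68919949  0.71703831 -0.07311644] [[469.14162687   0.         282.32793055]
 [  0.         469.14162687 209.63469635]
 [  0.           0.           1.        ]]
{'time': 0.1, 'q': array([ 1.16129143,  0.31165329,  0.01399636,  1.51295072, -0.00440515,
        1.31921308, -0.02721769]), 'qvel': array([-2.23321624e-05, -1.40848757e-03,  6.12012545e-04, -4.99879125e-03,
        1.09464640e-04, -1.09807490e-03, -1.70104524e-03]), 'tau': array([ 6.85108553e-04, -3.80857730e+01,  1.46632455e-01, -2.31240463e+01,
        1.23130996e-02,  8.22997070e-03,  4.12275313e-06]), 'ee_pos': array([ 0.19754769, -0.51261724,  0.25230369]), 'ee_rot': array([-5.84183622e-04,  8.24504960e-01, -5.65853663e-01, -9.28299510e-04]), 'ft_force': array([ 0.22996484,  0.29513819, -0.10344916]), 'torque': array([ 0.02113846, -0.06059476,  0.0292138 ]), 'finger_gap': 0.08524722965709693}
```

View pics/scene0.png

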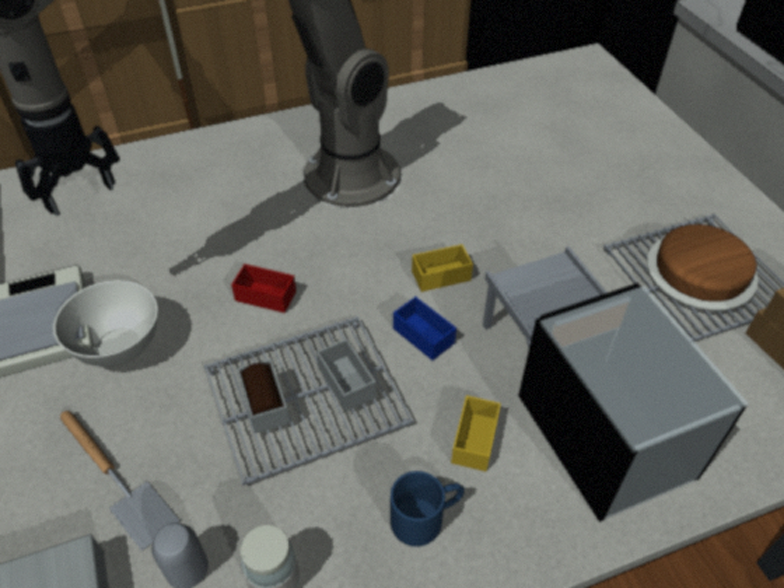

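View pics/top0.png

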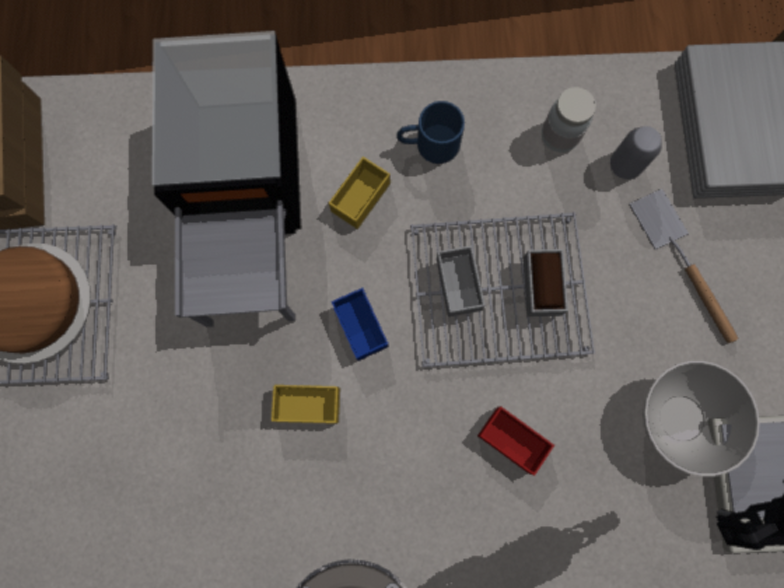

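Candidates for the empty tin, in the 784-px top view: bare metal tin at (461,281), cake tin (546,281), yellow tins (360,192) and (305,405), blue (360,324), red (515,440). I choose the bare metal tin at (461,281). The shelf is near (230,260) and the mouth near (228,200).

```bash
python3 - <<'E'
from h import *
im=get_image("top"); save(im,"c1.png",(290,150,430,270),5.7)
save(im,"c2.png",(110,110,220,240),4.6)
E
```

```text
(no output)
```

View pics/c1.png

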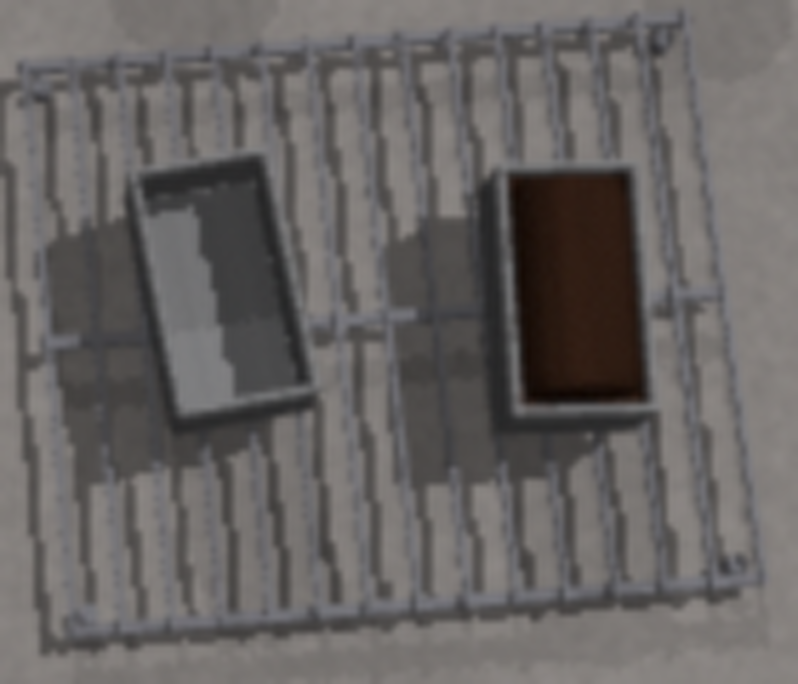

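View pics/c2.png

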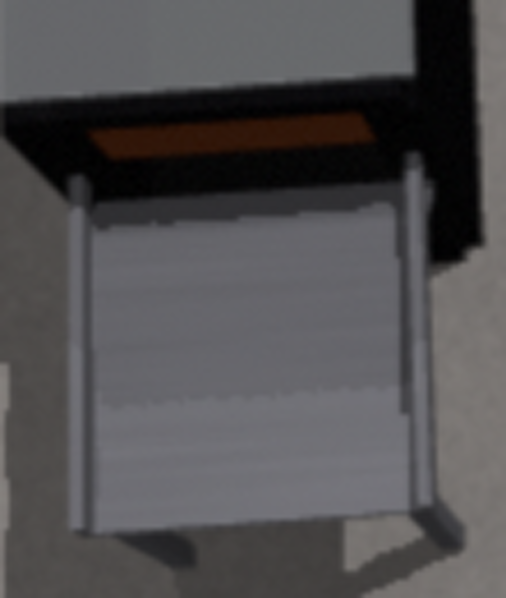

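The crops confirm the choice: the left tin shows a bare floor and the right one holds the brown cake. In crop pixels, the empty tin's rim corners are (130,175), (264,155), (314,390) and (180,415). The shelf's front edge runs from (92,530) to (413,513).

```bash
python3 - <<'E'
from h import *
im=get_image("top")
P=np.array([[130,175],[264,155],[314,390],[180,413]])/5.7+[290,150]
W=np.array([cast(im,p,.065) for p in P]);c=W.mean(0)
d=np.linalg.norm(W-np.roll(W,-1,0),axis=1);print("empty",W.round(4).tolist(),c,d)
L=(W[0]+W[1]-W[2]-W[3]); print("long axis deg",np.degrees(np.arctan2(L[1],L[0])))
P=np.array([[487,172],[634,165],[655,405],[515,415]])/5.7+[290,150]
W=np.array([cast(im,p,.065) for p in P]);print("cake",W.round(4).tolist(),W.mean(0))
for n,p,z in [("frontL",(92,530),.125),("frontR",(413,513),.125),("backL",(92,228),.125),("backR",(397,205),.125),("flapBL",(107,158),.128),("flapBR",(377,140),.128),("lintL",(5,105),.205),("lintR",(412,78),.205)]:
    print(n,cast(im,np.array(p)/4.6+[110,110],z).round(4))
s=state();print(rot(s["ee_rot"]).round(3))
E
```

```text
empty [[0.5727, -0.1586, 0.065], [0.5787, -0.2114, 0.065], [0.4844, -0.2247, 0.065], [0.4775, -0.1728, 0.065]] [ 0.52833387 -0.19190859  0.065     ] [0.05316637 0.09522522 0.05238714 0.0962809 ]
long axis deg 8.257477121612064
cake [[0.5683, -0.298, 0.065], [0.5688, -0.3556, 0.065], [0.4733, -0.3549, 0.065], [0.4716, -0.301, 0.065]] [ 0.52049369 -0.3274028   0.065     ]
frontL [0.4767 0.2267 0.125 ]
frontR [0.4787 0.0829 0.125 ]
backL [0.6184 0.2307 0.125 ]
backR [0.6237 0.09   0.125 ]
flapBL [0.651  0.2237 0.128 ]
flapBR [0.6547 0.0987 0.128 ]
lintL [0.6479 0.2429 0.205 ]
lintR [0.6529 0.0687 0.205 ]
[[ 0.36  -0.933 -0.001]
 [-0.933 -0.36   0.001]
 [-0.001  0.    -1.   ]]
```

Sizes agree to within 5 mm, the 175 mm from shelf front to flap fits, and the push yaw is about 1.6°. The mouth is at about (0.653, 0.160, 0.125) and the empty tin at (0.528, -0.192), yaw 8°. Next I move above the tin.

Request:
servo_tool(slide=[[-1.5,-3.5,0],[-1.5,-3.5,0],[-1.5,-3.5,0],[-1.5,-3.5,0],[-1.5,-3.5,0],[-1.5,-3.5,0],[-1.5,-3.5,0],[-1.5,-3.5,0],[-1.5,-3.5,0],[-1.5,-3.5,0]], twist=[0,0,0,0,0,0,0,0,0,0], fingers=0, force=30)

```text
time: 1.03
ee_pos: [0.4717, -0.2495, 0.2476]
ee_rot: [0.004, 0.816, -0.578, -0.003]
ft_force: [0.4, -0.6, 0.2]
finger_gap: 0.0854
```

```bash
cat >> h.py <<'E'
def go(p,yaw):
    """print what is left, in tool axes (cm) and twist, to TCP p with tool x at world angle yaw (deg)"""
    s=state();M=rot(s["ee_rot"]);th=np.degrees(np.arctan2(M[1,0],M[0,0]))
    print("t",round(s["time"],2),"tcp",s["ee_pos"].round(4),"th",round(th,1),"gap",round(s["finger_gap"],4),"F",s["ft_force"].round(1))
    print("slide cm",((np.array(p)-s["ee_pos"])@M*100).round(2),"twist",round(np.radians(th-yaw),3),"tilt",M[2].round(3))
E
python3 -c "
from h import *
go([.528,-.192,.14],-81.7)"
```

```text
t 1.03 tcp [ 0.4717 -0.2495  0.2476] th -70.6 gap 0.0854 F [ 0.4 -0.6  0.2]
slide cm [-3.56 -7.33 10.68] twist 0.193 tilt [ 0.     0.011 -1.   ]
```

Request:
servo_tool(slide=[[0,0,0],[0,0,0],[-0.8,-1.5,0],[-0.8,-1.5,0.5],[-0.8,-1.5,2],[0,-1.5,2],[0,0,2],[0,0,0]], twist=[0.1,0.1,0,0,0,0,0,0])

```text
time: 1.7
ee_pos: [0.5393, -0.2002, 0.1798]
ee_rot: [-0.0, 0.759, -0.651, -0.002]
ft_force: [-1.1, -0.6, -0.6]
finger_gap: 0.0857
```

```bash
python3 -c "
from h import *
go([.528,-.192,.14],-81.7)
im=get_image('scene'); save(im,'s1.png',(120,180,340,345),3.6)
im=get_image('top'); save(im,'t1.png',(250,120,450,270),4)"
```

```text
t 1.7 tcp [ 0.5393 -0.2002  0.1798] th -81.3 gap 0.0857 F [-1.1 -0.6 -0.6]
slide cm [-0.96  0.99  3.98] twist 0.007 tilt [-0.004  0.002 -1.   ]
```

View pics/s1.png

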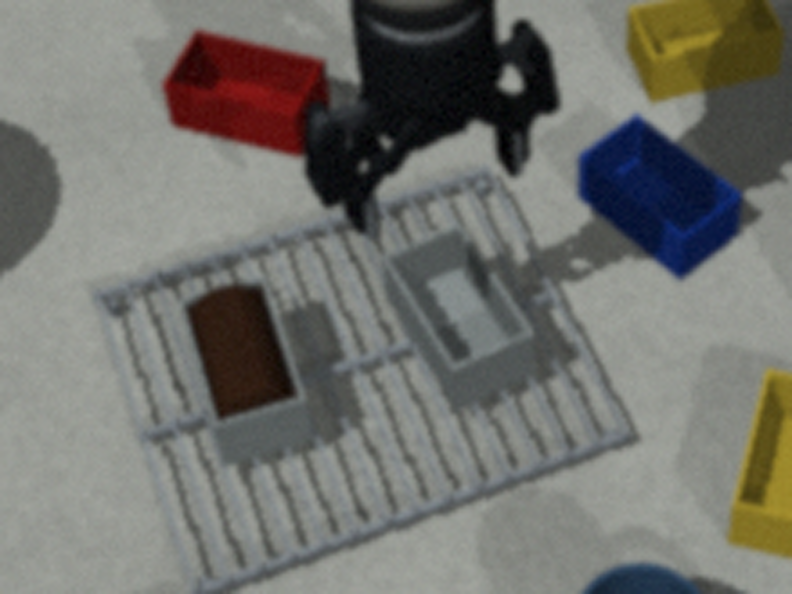

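The scene view shows the gripper above the empty tin, with rim corners at crop pixels (386,262), (462,230), (532,335) and (456,370). I'll cross-check the centre from this view.

```bash
python3 -c "
from h import *
im=get_image('scene')
W=np.array([cast(im,np.array(p)/3.6+[120,180],.065) for p in [(386,262),(462,230),(532,335),(456,370)]])
print(W.round(4),W.mean(0)); L=W[2]+W[3]-W[0]-W[1]; print(np.degrees(np.arctan2(L[1],L[0])))"
```

```text
[[ 0.4938 -0.225   0.065 ]
 [ 0.4865 -0.1718  0.065 ]
 [ 0.5798 -0.1584  0.065 ]
 [ 0.5876 -0.2102  0.065 ]] [ 0.53693902 -0.1913475   0.065     ]
8.544174905334687
```

Request:
servo_tool(slide=[[-0.5,0.5,0],[-0.4,0.4,1.0],[0,0,2],[0,0,1],[0,0,0]], twist=[0,0,0,0,0])

```text
time: 2.27
ee_pos: [0.5336, -0.198, 0.1531]
ee_rot: [-0.004, 0.756, -0.654, 0.01]
ft_force: [0.9, -0.8, -0.1]
finger_gap: 0.085
```

```bash
python3 -c "
from h import *
go([.528,-.191,.053],-81.7)"
```

```text
t 2.27 tcp [ 0.5336 -0.198   0.1531] th -81.7 gap 0.085 F [ 0.9 -0.8 -0.1]
slide cm [-0.87  0.64  9.99] twist -0.0 tilt [ 0.01  -0.019 -1.   ]
```

Request:
servo_tool(slide=[[-0.5,0.2,0],[-0.4,0.1,1],[0,0,2],[0,0,2],[0,0,1.5],[0,0,0]], twist=[0,0,0,0,0,0])

```text
time: 2.77
ee_pos: [0.5337, -0.1898, 0.0917]
ee_rot: [-0.006, 0.756, -0.655, 0.016]
ft_force: [-1.0, 0.8, -0.3]
finger_gap: 0.0853
```

```bash
python3 -c "
from h import *
go([.532,-.1915,.053],-81.7)
im=get_image('scene'); save(im,'s2.png',(180,180,320,300),5)"
```

```text
t 2.77 tcp [ 0.5337 -0.1898  0.0917] th -81.8 gap 0.0853 F [-1.   0.8 -0.3]
slide cm [0.08 0.31 3.87] twist -0.002 tilt [ 0.016 -0.03  -0.999]
```

View pics/s2.png

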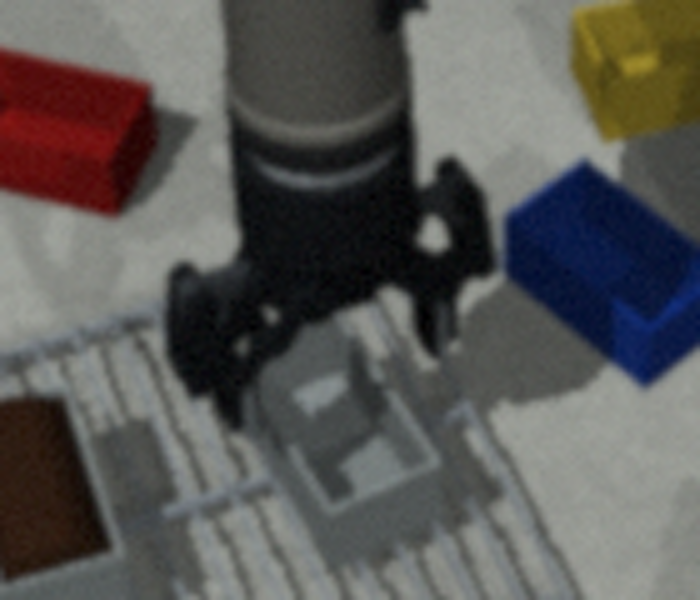

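Jaws straddle the tin, with the left finger tip at (235,410) and the right at (440,345), both clear of the walls and of the cake tin. I lower and close.

Request:
servo_tool(slide=[[0,0.3,1],[0,0,1],[0,0,1],[0,0,0.8],[0,0,0]], twist=[0,0,0,0,0])

```text
time: 3.23
ee_pos: [0.5357, -0.1914, 0.0556]
ee_rot: [-0.008, 0.756, -0.654, 0.02]
ft_force: [-1.8, -0.2, -0.7]
finger_gap: 0.0857
```

Request:
servo_tool(slide=[[0,0,0],[0,0,0],[0,0,0],[0,0,0],[0,0,0],[0,0,0],[0,0,0],[0,0,0],[0,0,0],[0,0,0]], twist=[0,0,0,0,0,0,0,0,0,0], fingers=200, force=30)

```text
time: 4.07
ee_pos: [0.5357, -0.1915, 0.0556]
ee_rot: [-0.008, 0.756, -0.655, 0.02]
ft_force: [0.2, 0.1, -1.9]
finger_gap: 0.0553
```

```bash
python3 -c "
from h import *
go([.532,-.1915,.053],-81.7)"
```

```text
t 4.07 tcp [ 0.5357 -0.1915  0.0556] th -81.8 gap 0.0553 F [ 0.2  0.1 -1.9]
slide cm [-0.06  0.37  0.25] twist -0.002 tilt [ 0.02  -0.039 -0.999]
```

Request:
servo_tool(slide=[[0,0,-1],[0,0,-2],[0,0,-2],[0,0,-2],[0,0,-2],[0,0,-2],[0,0,-2],[0,0,-2],[0,0,-1],[0,0,0]], twist=[0,0,0,0,0,0,0,0,0,0])

```text
time: 4.9
ee_pos: [0.5272, -0.1881, 0.2279]
ee_rot: [-0.008, 0.756, -0.654, 0.02]
ft_force: [-0.2, 0.4, -2.0]
finger_gap: 0.0558
```

```bash
python3 -c "
from h import *
go([.533,.157,.20],-88.4)"
```

```text
t 4.9 tcp [ 0.5272 -0.1881  0.2279] th -81.8 gap 0.0558 F [-0.2  0.4 -2. ]
slide cm [-34.12  -5.44   2.34] twist 0.116 tilt [ 0.019 -0.038 -0.999]
```

Request:
servo_tool(slide=[[-1.5,-0.4,0],[-2.5,-0.5,0],[-2.5,-0.5,0],[-2.5,-0.5,0],[-2.5,-0.5,0],[-2.5,-0.5,0],[-2.5,-0.5,0],[-2.5,-0.5,0],[-2.5,-0.5,0],[-2,-0.5,0]], twist=[0.06,0.06,0,0,0,0,0,0,0,0])

```text
time: 5.73
ee_pos: [0.5669, 0.0474, 0.2233]
ee_rot: [-0.005, 0.707, -0.707, 0.02]
ft_force: [-0.2, 0.0, -2.2]
finger_gap: 0.0556
```

```bash
python3 -c "
from h import *
go([.533,.157,.20],-88.4)"
```

```text
t 5.73 tcp [0.5669 0.0474 0.2233] th -90.0 gap 0.0556 F [-0.2  0.  -2.2]
slide cm [-11.01   3.46   1.97] twist -0.028 tilt [ 0.022 -0.035 -0.999]
```

Request:
servo_tool(slide=[[-1.8,0.7,0],[-2,0.7,0],[-2,0.7,0],[-2,0.7,0],[-1.6,0.4,0],[-1,0,0],[0,0,0]], twist=[-0.03,0,0,0,0,0,0])

```text
time: 6.32
ee_pos: [0.5231, 0.1622, 0.2161]
ee_rot: [-0.002, 0.724, -0.69, 0.016]
ft_force: [0.3, 0.2, -1.4]
finger_gap: 0.0555
```

```bash
python3 -c "
from h import *
go([.533,.157,.162],-88.4)
im=get_image('top'); save(im,'t3.png',(90,90,250,250),3.7)"
```

```text
t 6.32 tcp [0.5231 0.1622 0.2161] th -87.2 gap 0.0555 F [ 0.3  0.2 -1.4]
slide cm [ 0.45 -0.83  5.44] twist 0.021 tilt [ 0.021 -0.025 -0.999]
```

View pics/t3.png

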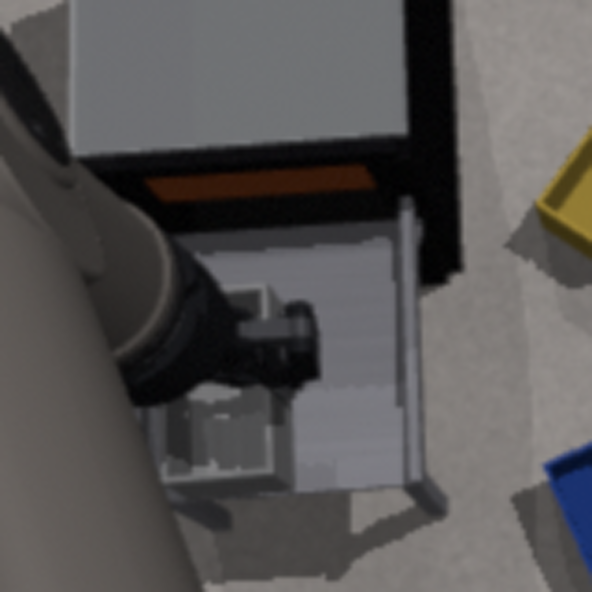

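The tin hangs over the shelf, but its rear end at about (220,485) is near the shelf's front edge, so I go 2 cm further in and then lower.

Request:
servo_tool(slide=[[0.3,-1,0],[0.2,-1,0],[0,-0.3,0.5],[0,0,1.2],[0,0,1.2],[0,0,1],[0,0,0.5],[0,0,0]], twist=[0.02,0,0,0,0,0,0,0])

```text
time: 7.03
ee_pos: [0.5576, 0.1412, 0.1692]
ee_rot: [0.0, 0.709, -0.705, 0.021]
ft_force: [-0.2, 0.5, -1.3]
finger_gap: 0.0555
```

```bash
python3 -c "
from h import *
go([.545,.157,.161],-88.4)"
```

```text
t 7.03 tcp [0.5576 0.1412 0.1692] th -89.7 gap 0.0555 F [-0.2  0.5 -1.3]
slide cm [-1.61  1.27  0.73] twist -0.022 tilt [ 0.03  -0.029 -0.999]
```

Request:
servo_tool(slide=[[-0.5,0.4,0],[-0.5,0.3,0],[-0.3,0,0],[0,0,0.3],[0,0,0.3],[0,0,0]], twist=[-0.02,0,0,0,0,0])

```text
time: 7.53
ee_pos: [0.5507, 0.1559, 0.1636]
ee_rot: [-0.001, 0.717, -0.697, 0.021]
ft_force: [0.2, 0.3, -1.8]
finger_gap: 0.0555
```

```bash
python3 -c "
from h import *
go([.545,.157,.161],-88.4)"
```

```text
t 7.53 tcp [0.5507 0.1559 0.1636] th -88.4 gap 0.0555 F [ 0.2  0.3 -1.8]
slide cm [-0.13  0.57  0.24] twist 0.0 tilt [ 0.029 -0.031 -0.999]
```

Well aligned. I lower gently to contact.

Request:
servo_tool(slide=[[0,0,0.2],[0,0,0.15],[0,0,0]], twist=[0,0,0])

```text
time: 7.78
ee_pos: [0.5511, 0.1562, 0.1609]
ee_rot: [-0.002, 0.717, -0.696, 0.022]
ft_force: [-0.7, 0.5, -1.4]
finger_gap: 0.0558
```

Request:
servo_tool(slide=[[0,0,0.1],[0,0,0.1],[0,0,0]], twist=[0,0,0])

```text
time: 8.03
ee_pos: [0.5513, 0.1563, 0.161]
ee_rot: [-0.002, 0.717, -0.697, 0.022]
ft_force: [0.5, -0.6, -1.7]
finger_gap: 0.0559
```

Request:
servo_tool(slide=[[0,0,0.25],[0,0,0.25],[0,0,0.2]], twist=[0,0,0])

```text
time: 8.28
ee_pos: [0.5517, 0.1564, 0.1606]
ee_rot: [-0.003, 0.717, -0.697, 0.023]
ft_force: [-4.4, -1.0, 7.8]
finger_gap: 0.0555
```

Contact (about +9 N). Release, holding still.

Request:
servo_tool(slide=[[0,0,-0.1],[0,0,0],[0,0,0],[0,0,0],[0,0,0],[0,0,0],[0,0,0],[0,0,0]], twist=[0,0,0,0,0,0,0,0], fingers=0)

```text
time: 8.95
ee_pos: [0.553, 0.156, 0.1611]
ee_rot: [-0.004, 0.717, -0.697, 0.024]
ft_force: [-0.7, -0.5, -0.2]
finger_gap: 0.0853
```

Request:
servo_tool(slide=[[0,0,-0.7],[0,0,-1.5],[0,0,-2],[0,0,-2],[0,0,-1.5],[0,0,0]], twist=[0,0,0,0,0,0])

```text
time: 9.45
ee_pos: [0.5487, 0.1578, 0.2411]
ee_rot: [-0.002, 0.717, -0.697, 0.023]
ft_force: [0.9, 0.3, 0.0]
finger_gap: 0.0855
```

```bash
python3 -c "
from h import *
go([.44,.157,.23],-88.4)"
```

```text
t 9.45 tcp [0.5487 0.1578 0.2411] th -88.4 gap 0.0855 F [0.9 0.3 0. ]
slide cm [-0.25 10.9   0.72] twist -0.001 tilt [ 0.03  -0.035 -0.999]
```

Request:
servo_tool(slide=[[0,1.5,0],[0,2,0],[0,2,0],[0,2,0],[0,2,0],[0,1.2,0],[0,0,0],[0,0,0],[0,0,0],[0,0,0]], twist=[0,0,0,0,0,0,0,0,0,0], fingers=255)

```text
time: 10.28
ee_pos: [0.4385, 0.154, 0.2344]
ee_rot: [-0.003, 0.716, -0.698, 0.023]
ft_force: [0.9, 0.2, -0.0]
finger_gap: 0.0004
```

```bash
python3 -c "
from h import *
go([.44,.156,.163],-88.4)
im=get_image('top'); save(im,'t4.png',(90,90,250,250),3.7)"
```

```text
t 10.28 tcp [0.4385 0.154  0.2344] th -88.5 gap 0.0004 F [ 0.9  0.2 -0. ]
slide cm [-0.41  0.1   7.13] twist -0.002 tilt [ 0.03  -0.037 -0.999]
```

View pics/t4.png

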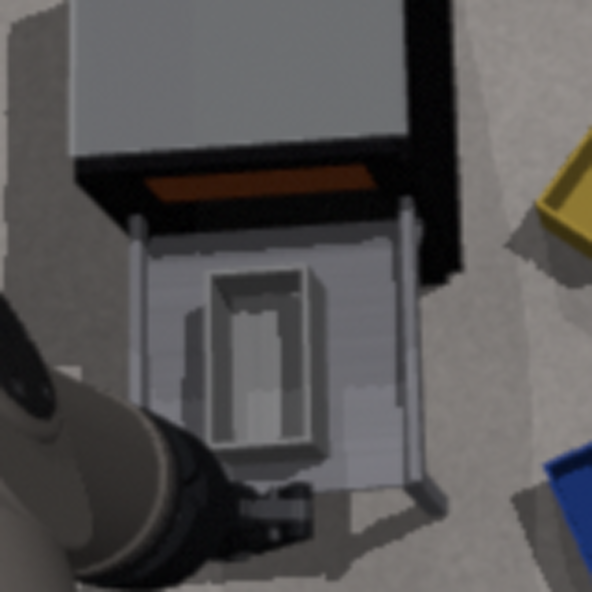

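The tin stands upright and square on the shelf, with rim corners at (207,275), (306,267), (313,445) and (208,450). The gripper is behind it. I'll get its y so I can push through the middle.

```bash
python3 -c "
from h import *
im=get_image('top')
W=np.array([cast(im,np.array(p)/3.7+[90,90],.170) for p in [(207,275),(306,267),(313,445),(208,450)]])
print(W.round(4),W.mean(0))"
```

```text
[[0.5917 0.1833 0.17  ]
 [0.5941 0.1293 0.17  ]
 [0.4946 0.1246 0.17  ]
 [0.4941 0.1806 0.17  ]] [0.54363288 0.15446437 0.17      ]
```

Request:
servo_tool(slide=[[-0.2,0,0.5],[-0.2,0,1],[0,0,1.5],[0,0,1.5],[0,0,1.2],[0,0,0.7],[0,0,0]], twist=[0,0,0,0,0,0,0])

```text
time: 10.97
ee_pos: [0.4432, 0.1573, 0.1638]
ee_rot: [-0.003, 0.716, -0.698, 0.022]
ft_force: [-0.3, -0.6, -0.1]
finger_gap: -0.0001
```

```bash
python3 -c "
from h import *
go([.44,.156,.163],-88.4)"
```

```text
t 10.97 tcp [0.4432 0.1573 0.1638] th -88.6 gap -0.0001 F [-0.3 -0.6 -0.1]
slide cm [0.12 0.32 0.08] twist -0.004 tilt [ 0.028 -0.036 -0.999]
```

Request:
servo_tool(slide=[[0.2,-0.8,0.03],[0,-1,0.03],[0,-1,0.03],[0,-1,0.04],[0,-1,0.04],[0,-1,0.04],[0,-1,0.04],[0,-1,0.04],[0,-1,0.04],[0,0,0]], twist=[0,0,0,0,0,0,0,0,0,0])

```text
time: 11.8
ee_pos: [0.5461, 0.1572, 0.167]
ee_rot: [-0.007, 0.714, -0.7, 0.025]
ft_force: [-0.5, 0.1, -1.0]
finger_gap: -0.0
```

```bash
python3 -c "
from h import *
go([.613,.159,.164],-88.4)
im=get_image('top'); save(im,'t5.png',(90,90,250,250),3.7)"
```

```text
t 11.8 tcp [0.5461 0.1572 0.167 ] th -88.9 gap -0.0 F [-0.5  0.1 -1. ]
slide cm [-0.06 -6.67  0.59] twist -0.008 tilt [ 0.025 -0.044 -0.999]
```

View pics/t5.png

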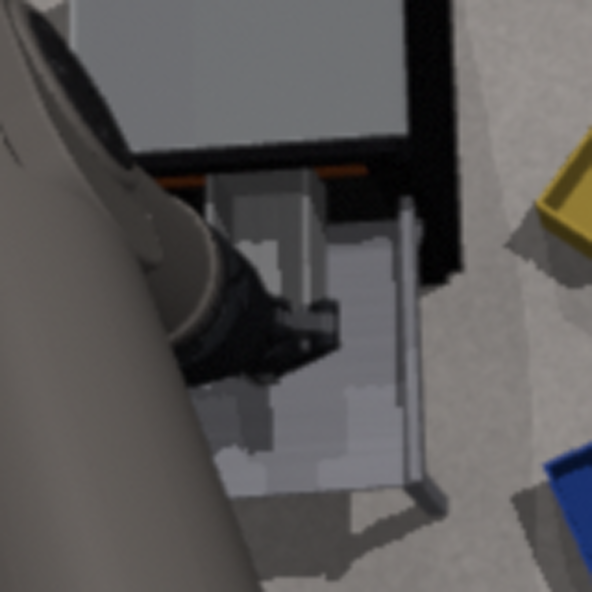

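The tin is going straight into the mouth and the flap is opening. I continue the last 7 cm.

Request:
servo_tool(slide=[[0,-0.9,0.05],[0,-1,0.07],[0,-1,0.07],[0,-1,0.07],[0,-1,0.07],[0,-0.8,0.06],[0,-0.7,0.05],[0,0,0],[0,0,0]], twist=[0,0,0,0,0,0,0,0,0])

```text
time: 12.6
ee_pos: [0.6077, 0.1601, 0.1674]
ee_rot: [-0.004, 0.715, -0.699, 0.021]
ft_force: [-1.1, 0.9, -0.3]
finger_gap: -0.0003
```

```bash
python3 -c "
from h import *
go([.62,.159,.164],-88.4)
im=get_image('top');im2=get_image('scene')
a=cv2.resize(im['color'][80:250,90:250,::-1],None,fx=2.5,fy=2.5);b=cv2.resize(im2['color'][160:370,330:540,::-1],(400,425))
cv2.imwrite('pics/t6.png',np.hstack([a,b]))"
```

```text
t 12.6 tcp [0.6077 0.1601 0.1674] th -88.8 gap -0.0003 F [-1.1  0.9 -0.3]
slide cm [ 0.13 -1.21  0.39] twist -0.007 tilt [ 0.025 -0.035 -0.999]
```

View pics/t6.png

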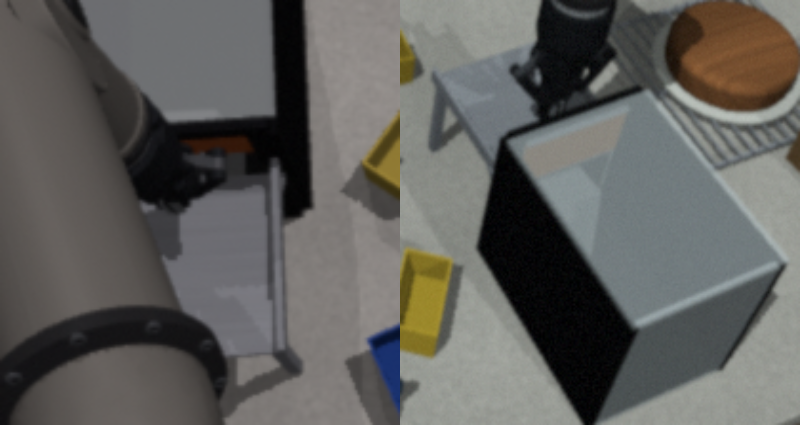

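The shelf looks clear and the flap is hanging, so the tin seems to have dropped. I back off, rise and look.

Request:
servo_tool(slide=[[0,1.5,0],[0,2,0],[0,2,0],[0,2,0],[0,2,-1],[0,2,-2],[0,2,-3],[0,1,-3],[0,0,-3],[0,0,0]], twist=[0,0,0,0,0,0,0,0,0,0])

```text
time: 13.53
ee_pos: [0.4439, 0.1586, 0.2837]
ee_rot: [0.001, 0.716, -0.698, 0.02]
ft_force: [0.3, 0.7, 0.5]
finger_gap: -0.0005
```

Request:
servo_tool(slide=[[3,0,0],[3,0,0],[3,0,0],[3,0,0],[3,0,0],[2,0,0],[0,0,0],[0,0,0]], twist=[0,0,0,0,0,0,0,0])

```text
time: 14.2
ee_pos: [0.4458, -0.0141, 0.2916]
ee_rot: [-0.003, 0.719, -0.695, 0.023]
ft_force: [-0.6, -0.5, 1.3]
finger_gap: -0.0002
```

```bash
python3 -c "
from h import *
go([.62,.159,.164],-88.4)
im=get_image('top');im2=get_image('scene')
a=cv2.resize(im['color'][10:250,90:430,::-1],(400,282));b=cv2.resize(im2['color'][180:380,330:540,::-1],(400,381))
a=np.vstack([a,np.zeros((99,400,3),np.uint8)])
cv2.imwrite('pics/t7.png',np.hstack([a,b]))
W=np.array([cast(im,np.array(p)/5.7+[290,150],.065) for p in [(487,172)]])
m=cv2.inRange(cv2.cvtColor(im['color'][150:270,290:430],cv2.COLOR_RGB2HSV),(0,100,20),(20,255,120));ys,xs=np.nonzero(m);print('cake crop px',xs.mean()*5.7,ys.mean()*5.7,len(xs))"
```

```text
t 14.2 tcp [ 0.4458 -0.0141  0.2916] th -88.1 gap -0.0002 F [-0.6 -0.5  1.3]
slide cm [-17.07 -17.56  12.9 ] twist 0.006 tilt [ 0.029 -0.035 -0.999]
cake crop px 574.178515625 284.280078125 768
```

View pics/t7.png

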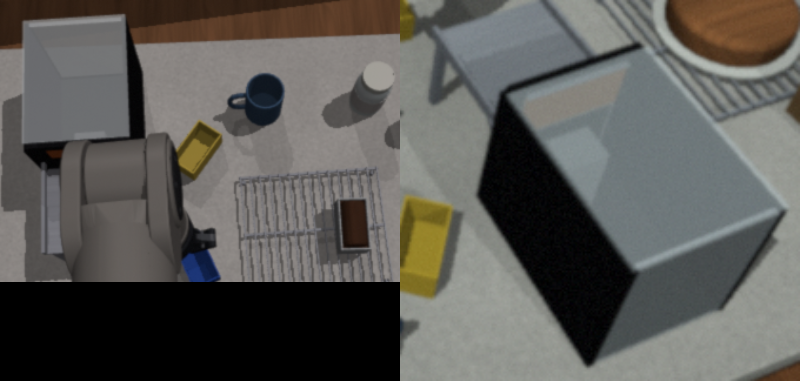

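The shelf is empty, the flap at (575,105) hangs shut, and the cake tin is unmoved. The box interior is faint, so I'll use one last contrast-stretched before/after picture.

```bash
python3 -c "
from h import *
def prep(i,b):
    c=cv2.cvtColor(i[b[1]:b[3],b[0]:b[2]],cv2.COLOR_BGR2GRAY)
    return cv2.resize(cv2.createCLAHE(6,(4,4)).apply(c),(390,290),interpolation=cv2.INTER_CUBIC)
out=[]
for n,b in (('scene',(370,195,535,330)),('top',(108,20,205,160))):
    o=cv2.resize(cv2.imread('pics/%s0.png'%n),(560,420),interpolation=cv2.INTER_AREA); w=get_image(n)['color'][...,::-1].copy()
    d=cv2.absdiff(o,w).max(2)[b[1]:b[3],b[0]:b[2]]; ys,xs=np.nonzero(cv2.medianBlur(d,3)>12); print(n,len(xs),(xs.mean()+b[0],ys.mean()+b[1]) if len(xs) else 0)
    out.append(np.hstack([prep(o,b),prep(w,b)]))
cv2.imwrite('pics/f.png',np.vstack(out))
"
```

```text
scene 740 (np.float64(424.68108108108106), np.float64(262.80945945945945))
top 2086 (np.float64(172.1169702780441), np.float64(142.8437200383509))
```

View pics/f.png

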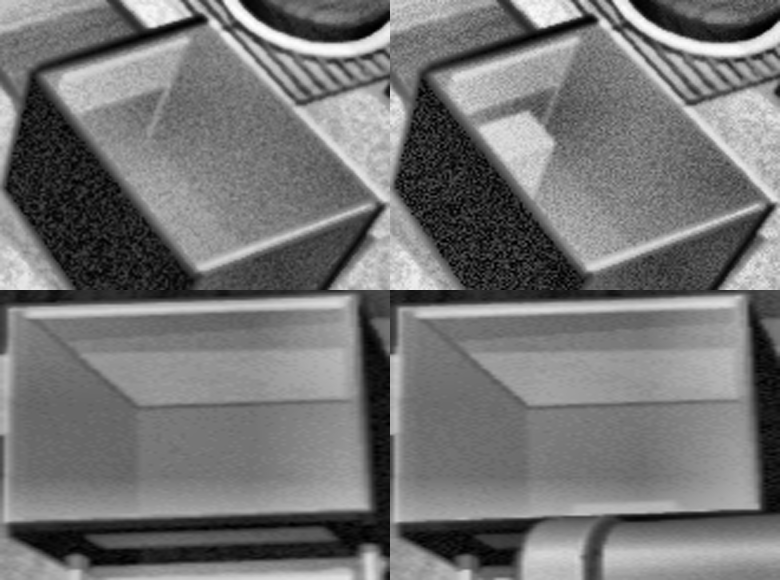

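```bash
python3 -c "
from h import *
t=get_image('top');s=get_image('scene')
for z in (.02,.06,.1,.13): print(z,'top strip',cast(t,(166.4,123.8),z).round(3),'blockmean',cast(s,(424.7,262.8),z).round(3),*[cast(s,(370+(a-390)/390*165,195+b/290*135),z).round(3)[:2] for a,b in((480,128),(535,112),(555,145),(535,200))])
o=cv2.resize(cv2.imread('pics/scene0.png'),(560,420),interpolation=cv2.INTER_AREA);w=s['color'][...,::-1]
for n,i in(('before',o),('now',w)):
    h=i[195:250,375:460].astype(int); m=(h[...,2]-h[...,0])>14; ys,xs=np.nonzero(m); print(n,len(xs),xs.mean()+375,ys.mean()+195,ys.max()+195)
"
```

```text
0.02 top strip [0.74  0.181 0.02 ] blockmean [0.654 0.206 0.02 ] [0.619 0.182] [0.619 0.246] [0.666 0.24 ] [0.721 0.183]
0.06 top strip [0.723 0.171 0.06 ] blockmean [0.677 0.183 0.06 ] [0.643 0.16 ] [0.643 0.221] [0.688 0.215] [0.741 0.16 ]
0.1 top strip [0.707 0.161 0.1  ] blockmean [0.7   0.159 0.1  ] [0.667 0.137] [0.668 0.196] [0.711 0.19 ] [0.761 0.137]
0.13 top strip [0.694 0.153 0.13 ] blockmean [0.717 0.141 0.13 ] [0.685 0.12 ] [0.686 0.177] [0.727 0.171] [0.776 0.12 ]<string>:7: RuntimeWarning: Mean of empty slice.
  ret = ret.dtype.type(ret / rcount)
Traceback (most recent call last):
ValueError: zero-size array to reduction operation maximum which has no identity
```

At z = 0.10 the new block's top face measures 59 × 44 mm. That matches the tin standing on its nose on the box floor: its centre is about 75 mm below the shelf, and the two views agree. I'll check the flap numerically, then hand in.

```bash
python3 -c "
from h import *
s=get_image('scene')
o=cv2.resize(cv2.imread('pics/scene0.png'),(560,420),interpolation=cv2.INTER_AREA);w=s['color'][...,::-1]
for n,i in(('before',o),('now',w)):
    h=cv2.GaussianBlur(i,(3,3),0)[200:250,385:455].astype(int); d=h[...,2]-h[...,0]; m=d>d.max()*.5; ys,xs=np.nonzero(m); print(n,d.max(),len(xs),xs.mean()+385,ys.mean()+200,ys.max()+200)
close_job()
"
```

```text
before 11 628 420.85350318471336 232.13853503184714 245
now 12 616 420.8262987012987 232.25974025974025 245
the job is handed in; nothing more can be done
```

The empty tin is inside the wash-up box and the job is handed in; no verdict is reported.

**What I did:** I gripped the bare metal tin across its width and set it upright on the steel shelf. I then pushed it through the flap with closed fingers and pulled the arm clear, finishing at about 15 s of the 64 s allowed.

**Last checks:**
- **Tin:** both views put it standing on its nose just behind the flap. Its centre is about 0.035 m inside the mouth and about 75 mm below shelf level.
- **Flap:** its orange patch has the same pixel position and size as before the start (centroid within 0.2 px), so it hangs shut.
- **Cake tin:** it is upright on the rack and looks unmoved in the last picture. I compared it by eye and by one cake-colour position, and did not re-measure its full pose.
- **Arm:** it is free at z = 0.29 m, with no contact force beyond noise (about 1 N).

**Disagreements:**
- The two cameras put the tin's starting x position 9 mm apart. I used a value between them, and the grip held.
- The tool ended up tilted about 0.045 rad, which did no harm.

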